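# Clamp a turning blank with the cam hold-down

### The arm

A 6-joint arm with a two-finger parallel gripper is mounted at the origin on the work surface. World frame = base frame: x ahead of the robot, y to its left, z up, the work surface at z = 0. Lengths are in m, angles in rad, forces in N, time in s.
With the tool pointing down it reaches from about 0.35 to 0.85 m from the base axis. Payload 8.1 kg.
Tool frame: the origin (TCP) lies at the very end of the fingers, on their centre line; the grasp point (between the pads) lies behind it (grip_depth is the z of the grasp point in the tool frame, in m); z points along the fingers, y is the line along which they close (so a half turn about z gives the same grasp; the last joint's range is limited). The gripper opens to 93 mm and grips with 3 to 60 N. Pads are 15 mm wide; open, the fingers measure 128 mm over their backs; the gripper's body (75 mm by 188 mm) begins 65 mm behind the grasp point.
Start: joints at [1.02, 0.13, 1.488, -0, 1.523, -0.085], TCP at [0.269, 0.536, 0.219] pointing down, gripper open.
Joint ranges: [-2.96, 2.96], [-0.89, 2.26], [0.02, 2.5], [-1.34, 4.48], [0, 2.73], [-2.66, 2.66]. Speed limits (rad/s): [2.39, 2.39, 2.79, 3.14, 3.14, 3.14].

### API

Orientations are given as a 3x3 rotation matrix whose columns are the frame's x, y, z axes.
In Python, from rig import * gives the robot as it stands.
- The arm moves only by the tool send_rows, never from a script. Its argument "targets" is a list of rows, each an object of numbers: "jaw": the finger opening in mm, from 0 to 93; "x", "y", "z": the shift along the tool's x, y, z in mm; "yaw": the turn about the tool's z in degrees. A call has 1 to 8 rows; each row shifts and turns the commanded pose from where the row before left it, along the tool's axes as they then stand; what a row does not reach is not made up. A row lasts 1/12 s, in which the tool goes at most 41.7 mm and 7.16 degrees, less where a joint would pass 70% of its speed; a pose out of reach is approached as far as the arm can. A call with a gripper value outside its range is refused whole. The fingers move at their own pace and stop on an object; "force" is the grip in N (left out, the last holds). Time passes only in rows, so rows that do not move let the fingers close. It gives the time, the measured TCP pose, the force, the opening and the grip force at its end, in the units of the state.
- get_obs(): the state, without advancing time (a new reading comes with each control period).
- read_camera(name): name is "side" or "top"; returns the picture (400x640x3 uint8, red, green, blue); there is no depth.
- camera_model(name): a dict with "fx", "fy", "cx", "cy" (pixels), "origin" and "rotation" of the camera in the world. Camera axes: x right, y down, z forward; pixel columns grow to the right and rows downward; lengths in m; the calibration is good to about 2 mm. A picture is of the moment at which its call begins. camera_model takes no time and is no camera call.
- hand_in(): hands the job in; it is judged then, once.
The state is a dict: "time": time; "q": joint angles; "joint_vel": joint speeds; "tau": joint torques, N m; "ee_pos": TCP position; "tcp_rot": TCP orientation; "contact_force": force on the tool from outside, world axes, zero at the start; "moment": the same for the moment, N m; "width": opening from 0.0 (shut) to 1.0 (fully open); "grasp_force": force on a finger pad.
Only numpy, scipy, OpenCV 4.12 (cv2) and the standard library are available. Lean on these libraries where they do the work, as an engineer would, in place of code of your own. Each camera call takes 0.05 s, during which the arm holds its last target. There are 200 camera calls.

### The job

Push the square wooden blank along the jig until it is fully home against the end stop. The hold-down clamp is set too tight: feel with its lever where it bites, open it again and turn the wing nut until the lever first resists half way through its swing, so that the foot presses the blank with about 55 N once closed; then swing the lever right over and leave it clamped. Never press the foot on the blank with more than 110 N, and leave the sanding block, the finial and the offcut where they are.

Things in the scene. Friction and masses are not known exactly. Their poses are not given: they have to be found in the camera images.
- jig: Plywood clamping jig fixed to the bench: board x -100 to 110, y -160 to 170 mm about its origin, 18 mm thick; origin at bench height, z up. Two wooden fences, 22 mm high above the board, run along its y (y -30 to 110 mm, inner faces at x -70.5 and -19.5 mm) and guide the blank, which slides on the board towards the jig's +y.
- stop_face (a point): Middle of the face of the wooden end stop (36 mm high above the board, 85 mm wide), on the jig at x -45, y 110 mm, 18 mm above the board. It does not move on the jig; axes as the jig's.
- blank: Square wooden turning blank, loose between the fences: 48 wide (x), 130 long (y), 50 mm high, 0.2 to 0.45 kg; origin at the centre of its underside, axes as the jig's. On its -y end a turned spigot, 30 mm across, 25 mm long, axis 25 mm up, ends 90 mm from the origin. Starts 40 to 75 mm short of the stop; home its origin is at jig x -45, y 45 mm. Slides with 1 to 4 N.
- clamp: Steel hold-down clamp, fixed on the jig; origin on the board's top right above the jig's origin, same axes. A grey column stands behind the fences at x 75, y 60 mm; from it an arm reaches to -x over the blank. The arm (26 wide, 16 thick, top 134 mm above the bench when up) goes straight down as the lever closes: drop = 21.8 mm x (cos(1.3 - lever angle) - 0.2675), 16 mm in all.
- foot_spot (a point): Point on the jig under the foot's axis, at the height of the blank's top face (68 mm above the bench); jig x -45, y 60 mm. The round rubber foot, 28 mm across, hangs over it below the arm's end on a spring; it presses with 14 N per mm of arm drop (by the clamp's formula) after it meets the blank. With the lever up the gap foot to blank starts at 1.7 to 9.8 mm, unknown, too small; right is 11.7 mm.
- nut (a joint): Turn of the wing nut in rad about the vertical. Growing = counterclockwise seen from above = foot raised by 3.5 mm per rad (looser). Range -0.1 to 4.2, starts at 0.1 to 0.5. Stiff (0.4 N m), stays where it is left, does not move up or down on the arm as it turns. Turn it with the lever up.
- nut_grip (a point): On the wing nut's axis, above the foot, at the height to grip (164 mm above the bench with the lever up), 10 mm below the top of its upright steel bar. The bar is 46 mm long (this frame's x), 12 mm thick (its y), 36 mm high, on a flange 26 mm across; z up. Grip across the 12 mm.
- lever (a joint): Cam lever angle in rad: 0 = up (open, 15 degrees off upright towards the jig's +y), grows as it swings to +y and down; 1.4 = closed, at its stop, 5 degrees below level. Stays where left (friction about 1 N at the ball); past 1.3 the spring holds it closed. Push at the ball = foot force x drop per rad / 90 mm; rightly set it starts to resist near 0.67 rad and peaks near 4 N.
- lever_pivot (a point): The lever's pivot, on the clamp's column, jig x 74.5, y 60 mm, 150 mm above the bench; fixed. The lever turns about this frame's x (the jig's x).
- lever_ball (a point): Centre of the black ball, 24 mm across, at the end of the lever, 90 mm from the pivot; rod 10 mm thick. With the lever up it is 237 mm above the bench. The frame turns with the lever; its x stays along the jig's x. It can be pinched from above, along the jig's x, and led along its arc.
- sander: Cork sanding block, 55 x 70 mm, 36 mm high, standing loose on the jig board behind the fences; origin at the centre of its underside. Leave it alone.
- finial: Turned wooden finial standing on the bench, 48 mm across, 94 mm high; origin at the centre of its underside. Leave it alone.
- offcut: Dark wooden offcut, 90 x 50 x 35 mm; origin at the centre of its underside. Leave it alone.
Mind the look-alikes: they are no part of the job. What is shaped like the blank but orange or red is not meant.

How it is judged:
By the outcome, as a careful person would: the job done as asked, in the order asked, and still so for the second after the job is handed in, with the robot touching nothing.
It also fails if it takes over 72 s, if anything falls off the work surface, if the arm or the gripper's body presses on something with over 40 N, if the wrist force passes 120 N, or if a joint passes its speed limit or range.

## Working session

There is one attempt and no reset: what is moved stays moved. The work goes in short steps, Python scripts to look and compute and a tool call to move; the robot and the scene stay as the last step left them, time stands still between calls to the robot, and variables do not carry over. Pictures are saved under pics/ and viewed, at most 10 in all, crops included, and the job is handed in when it is done.

Besides the shell and the picture viewer there is one more tool, called after "Request:" by a JSON object that holds its "fn" and its "kwargs", one argument or row to a line. send_rows: Moves the arm, as the interface text tells. Its arguments: {"type":"object","properties":{"targets":{"type":"array"},"force":{"type":"number"}},"required":["targets"]}

```bash
mkdir -p pics
python3 - <<'E'
from rig import *
import cv2
o=get_obs();print({k:o[k] for k in('time','ee_pos','tcp_rot','width','q')})
for n in('side','top'):
    im=read_camera(n);cv2.imwrite(f'pics/{n}0.png',im[:,:,::-1]);print(n,camera_model(n))
try: print(grip_depth)
except Exception as e: print(e)
E
ls
```

```text
{'time': 0.0, 'ee_pos': array([0.26914992, 0.53562933, 0.21762488]), 'tcp_rot': array([[-8.93453315e-01,  4.49155016e-01, -9.72254222e-04],
       [ 4.49156027e-01,  8.93452064e-01, -1.50763306e-03],
       [ 1.91501591e-04, -1.78369360e-03, -9.99998391e-01]]), 'width': 1.0036712259994882, 'q': array([ 1.01961614e+00,  1.31147715e-01,  1.48922575e+00,  3.87776169e-05,
        1.52301272e+00, -8.53617380e-02])}
side {'fx': 463.33720511276414, 'fy': 463.33720511276414, 'cx': 318.7179857072734, 'cy': 194.56167135863535, 'origin': array([0.30725932, 1.11160035, 1.12921372]), 'rotation': array([[-0.99385193, -0.05899158,  0.09369275],
       [-0.10961111,  0.64357289, -0.75749544],
       [-0.01561226, -0.76310807, -0.64608229]])}
top {'fx': 397.1746931089175, 'fy': 397.1746931089175, 'cx': 322.4140411329647, 'cy': 203.23176242880882, 'origin': array([ 0.33177815, -0.04088649,  1.40207877]), 'rotation': array([[-0.02679826, -0.99473326,  0.09893232],
       [-0.99957081,  0.02783647,  0.00912853],
       [-0.01183438, -0.09864523, -0.99505229]])}
-0.0188
pics
```

View pics/top0.png

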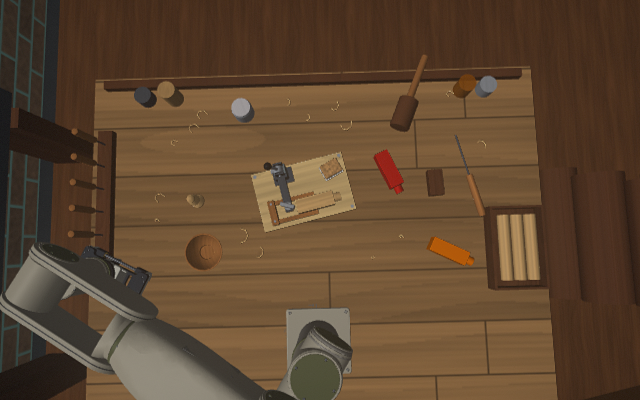

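View pics/side0.png

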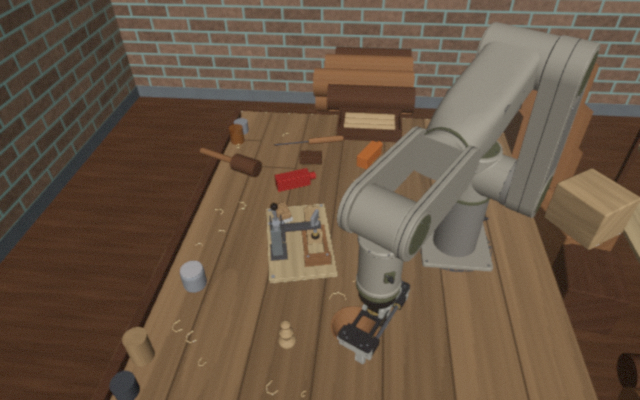

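Top view: the jig is at about (303,192), its stop at the left (272,213), the clamp column at (280,172) and the sander at (330,168). Three things are blank-shaped: natural wood between the fences at (320,200), red at (388,172) and orange at (450,251). The natural one fits the description. I'll confirm with one enlarged crop of both views.

Run:
```python
import cv2,numpy as np
t=cv2.imread('pics/top0.png')[145:240,240:365];s=cv2.imread('pics/side0.png')[195:290,255:350]
a=cv2.resize(t,None,fx=6.3,fy=6.3,interpolation=cv2.INTER_CUBIC)
cv2.imwrite('pics/c1.png',a)
b=cv2.resize(s,None,fx=6.3,fy=6.3,interpolation=cv2.INTER_CUBIC);cv2.imwrite('pics/c2.png',b)
```

```text
(no output)
```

View pics/c1.png

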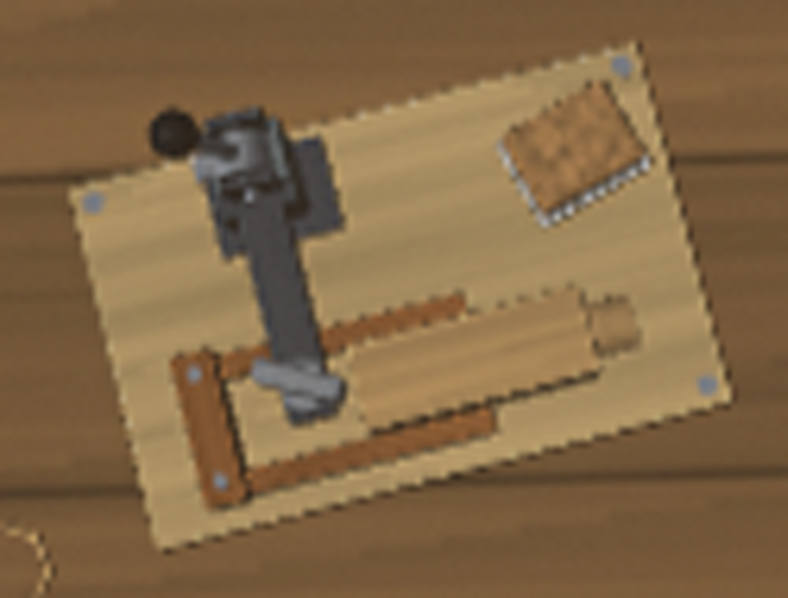

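View pics/c2.png

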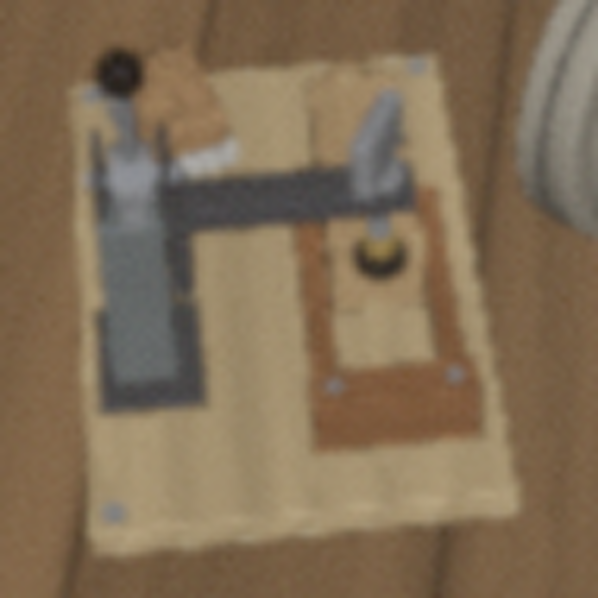

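The crop confirms the natural-wood blank lies between the fences, with its spigot at crop (615,325) at the free end. The nut bar runs from (255,370) to (343,390) and the ball is at (173,133). Next I'll fit the jig pose.

```bash
cat > h.py <<'E'
from rig import *
import numpy as np, cv2
from scipy.optimize import least_squares
def ray(n,u,v):
    m=camera_model(n);d=m['rotation']@np.array([(u-m['cx'])/m['fx'],(v-m['cy'])/m['fy'],1]);return m['origin'],d
def plane(n,u,v,z):
    o,d=ray(n,u,v);return o+d*(z-o[2])/d[2]
def tri(pt,ps):
    A=[];b=[]
    for n,p in(('top',pt),('side',ps)):
        o,d=ray(n,*p);d=d/np.linalg.norm(d);P=np.eye(3)-np.outer(d,d);A.append(P);b.append(P@o)
    x=np.linalg.lstsq(np.vstack(A),np.hstack(b),rcond=None)[0];return x
T=lambda x,y:(240+x/6.3,145+y/6.3)
S=lambda x,y:(255+x/6.3,195+y/6.3)
def W(j,x,y,z=0):
    c,s=np.cos(j[2]),np.sin(j[2]);return np.array([j[0]+c*x-s*y,j[1]+s*x+c*y,z])
def J(j,p):
    c,s=np.cos(j[2]),np.sin(j[2]);d=p[:2]-j[:2];return np.array([c*d[0]+s*d[1],-s*d[0]+c*d[1]])*1e3
E
python3 - <<'E'
from h import *
cor=[(.11,.17),(.11,-.16),(-.1,-.16),(-.1,.17)]
t=[T(72,188),T(638,42),T(733,402),T(160,550)]
s=[S(92,535),S(72,92),S(437,57),S(520,487)]
for nm,sets in(('top',[('top',t)]),('side',[('side',s)]),('both',[('top',t),('side',s)])):
    P=[(plane(n,*p,.018),c) for n,q in sets for p,c in zip(q,cor)]
    f=lambda j:np.hstack([W(j,*c)[:2]-p[:2] for p,c in P])
    r=least_squares(f,[.5,.05,.2]);print(nm,r.x.round(4),(r.fun*1e3).round(1))
j=r.x;np.save('j.npy',j)
b=tri(T(173,133),S(120,72));print('ball',b.round(4),J(j,b),'expect',75,60+90*np.sin(.262))
n1=tri(T(299,380),S(388,97));print('nut mid',n1.round(4),J(j,n1))
a,c=plane('top',*T(255,370),.17),plane('top',*T(343,390),.17)
print('nut bar yaw world',np.degrees(np.arctan2(*(c-a)[1::-1])),J(j,(a+c)/2),np.linalg.norm(a-c))
for q,z in((T(638,325),.043),(T(575,290),.068),(T(600,372),.068)):print('blank',J(j,plane('top',*q,z)))
print('jig yaw deg',np.degrees(j[2]),'spigot y start',W(j,-.045,-.09))
for nm,x,y in(('nut',-45,60),('pivot',74.5,60),('ball',74.5,83.3)):print(nm,W(j,x/1e3,y/1e3).round(4))
E
```

```text
top [0.5083 0.0307 0.2257] [ 0.2  1.1  0.1 -0.6  0.1 -1.4 -0.5  1. ]
side [0.5041 0.0354 0.23  ] [-1.2  2.4  1.7 -4.1  1.  -2.9 -1.6  4.5]
both [0.5062 0.0331 0.2279] [-2.3  3.6 -1.7  2.  -1.6  0.8 -2.9  3.   1.3 -0.1  3.5 -6.7  2.7 -5.1
  0.8  2.5]
ball [0.5615 0.1303 0.2373] [75.87491364 82.25100699] expect 75 83.31115347590747
nut mid [0.446  0.078  0.1843] [-48.48428911  57.36968774]
nut bar yaw world -104.41623418359616 [-43.45659796  57.82338627] 0.04483267015061371
blank [ -46.34786318 -119.63478401]
blank [-22.06317526 -90.15877092]
blank [-68.26380489 -91.86209747]
jig yaw deg 13.05576022125714 spigot y start [ 0.48268452 -0.06475427  0.        ]
nut [0.4488 0.0814 0.    ]
pivot [0.5652 0.1084 0.    ]
ball [0.5599 0.1311 0.    ]
```

Request:
{"fn": "send_rows", "kwargs": {
  "targets": [
    {"jaw":0,"z":-10,"yaw":7},
    {"z":-10,"yaw":7},
    {"z":-10,"yaw":7},
    {"z":-10,"yaw":7},
    {"z":-10,"yaw":7},
    {"z":-10,"yaw":7},
    {"z":-10,"yaw":7},
    {"yaw":1.3}
  ],
  "force": 20
}}

```text
invalid input at $.targets[0]: expected keys jaw, x, y, z, yaw
```

Request:
{"fn": "send_rows", "kwargs": {
  "targets": [
    {"x":-40,"y":4},
    {"x":-40,"y":4},
    {"x":-40,"y":4},
    {"x":-40,"y":4},
    {"x":-40,"y":4},
    {"x":-40,"y":4},
    {"x":-40,"y":4},
    {"x":-40,"y":4}
  ]
}}

```text
invalid input at $.targets[0]: expected keys jaw, x, y, z, yaw
```

Request:
{"fn": "send_rows", "kwargs": {
  "targets": [
    {"x":-40,"y":5},
    {"x":-40,"y":5},
    {"x":-40,"y":5},
    {"x":-40,"y":5},
    {"x":-40,"y":5},
    {"x":-40,"y":5},
    {"x":-40,"y":5},
    {"x":-40,"y":5}
  ]
}}

```text
invalid input at $.targets[0]: expected keys jaw, x, y, z, yaw
```

```bash
cat >> h.py <<'E'
j0=np.array([.507,.032,.2265])
def st():
    o=get_obs();c,s=np.cos(j0[2]),np.sin(j0[2]);f=o['contact_force'];R=o['tcp_rot']
    print('t %.2f jig'%o['time'],J(j0,o['ee_pos']).round(1),'z %.1f'%(o['ee_pos'][2]*1e3),'Fjig',np.round([c*f[0]+s*f[1],-s*f[0]+c*f[1],f[2]],1),'yaw rel jig %.1f'%np.degrees(np.arctan2(R[1,1],R[0,1])-j0[2]),'w %.1f g %.1f'%(o['width']*93,o['grasp_force']),'q',o['q'].round(2))
E
python3 -c "from h import *;st()"
```

```text
t 0.10 jig [-118.6  544.2] z 217.7 Fjig [-0.3 -0.3 -0.1] yaw rel jig 50.3 w 93.1 g 0.0 q [ 1.02  0.13  1.49 -0.    1.52 -0.09]
```

All keys are needed in every row.

Request:
{"fn": "send_rows", "kwargs": {
  "targets": [
    {"jaw":0,"x":0,"y":0,"z":-10,"yaw":7},
    {"jaw":0,"x":0,"y":0,"z":-10,"yaw":7},
    {"jaw":0,"x":0,"y":0,"z":-10,"yaw":7},
    {"jaw":0,"x":0,"y":0,"z":-10,"yaw":7},
    {"jaw":0,"x":0,"y":0,"z":-10,"yaw":7},
    {"jaw":0,"x":0,"y":0,"z":-10,"yaw":7},
    {"jaw":0,"x":0,"y":0,"z":-10,"yaw":7},
    {"jaw":0,"x":0,"y":0,"z":0,"yaw":1.3}
  ],
  "force": 20
}}

```text
time: 0.77
ee_pos: [0.2698, 0.5367, 0.2907]
tcp_rot: [[-0.219, 0.976, 0.001], [0.976, 0.219, 0.002], [0.002, 0.002, -1.0]]
contact_force: [-1.1, 0.8, 0.6]
width: 0.474
grasp_force: 0.0
```

Request:
{"fn": "send_rows", "kwargs": {
  "targets": [
    {"jaw":0,"x":-40,"y":4,"z":0,"yaw":0},
    {"jaw":0,"x":-40,"y":4,"z":0,"yaw":0},
    {"jaw":0,"x":-40,"y":4,"z":0,"yaw":0},
    {"jaw":0,"x":-40,"y":4,"z":0,"yaw":0},
    {"jaw":0,"x":-40,"y":4,"z":0,"yaw":0},
    {"jaw":0,"x":-40,"y":4,"z":0,"yaw":0},
    {"jaw":0,"x":-40,"y":4,"z":0,"yaw":0},
    {"jaw":0,"x":-40,"y":4,"z":0,"yaw":0}
  ]
}}

```text
time: 1.43
ee_pos: [0.3725, 0.2296, 0.2877]
tcp_rot: [[-0.229, 0.973, -0.001], [0.973, 0.229, -0.0], [-0.0, -0.001, -1.0]]
contact_force: [0.4, -0.3, -0.0]
width: 0.004
grasp_force: 0.0
```

Request:
{"fn": "send_rows", "kwargs": {
  "targets": [
    {"jaw":0,"x":-40,"y":5,"z":0,"yaw":0},
    {"jaw":0,"x":-40,"y":5,"z":0,"yaw":0},
    {"jaw":0,"x":-40,"y":5,"z":0,"yaw":0},
    {"jaw":0,"x":-40,"y":5,"z":0,"yaw":0},
    {"jaw":0,"x":-40,"y":5,"z":0,"yaw":0},
    {"jaw":0,"x":-40,"y":5,"z":0,"yaw":0},
    {"jaw":0,"x":-40,"y":5,"z":0,"yaw":0},
    {"jaw":0,"x":-40,"y":5,"z":0,"yaw":0}
  ]
}}

```text
time: 2.1
ee_pos: [0.4837, -0.0733, 0.2878]
tcp_rot: [[-0.228, 0.974, -0.001], [0.974, 0.228, 0.0], [0.0, -0.0, -1.0]]
contact_force: [0.1, 0.9, -0.4]
width: 0.006
grasp_force: 0.0
```

```bash
python3 -c "from h import *;st()"
```

```text
t 2.10 jig [-46.4 -97.4] z 287.8 Fjig [ 0.3  0.9 -0.4] yaw rel jig 0.2 w 0.5 g 0.0 q [-0.26 -0.19  1.68  0.    1.65 -0.49]
```

Request:
{"fn": "send_rows", "kwargs": {
  "targets": [
    {"jaw":0,"x":-30,"y":0.5,"z":10,"yaw":0},
    {"jaw":0,"x":-24,"y":0.5,"z":25,"yaw":0},
    {"jaw":0,"x":0,"y":0,"z":40,"yaw":0},
    {"jaw":0,"x":0,"y":0,"z":40,"yaw":0},
    {"jaw":0,"x":0,"y":0,"z":40,"yaw":0},
    {"jaw":0,"x":0,"y":0,"z":40,"yaw":0},
    {"jaw":0,"x":0,"y":0,"z":35,"yaw":0},
    {"jaw":0,"x":0,"y":0,"z":22,"yaw":0}
  ]
}}

```text
time: 2.77
ee_pos: [0.4934, -0.1225, 0.0314]
tcp_rot: [[-0.228, 0.974, -0.006], [0.974, 0.228, 0.002], [0.003, -0.005, -1.0]]
contact_force: [-1.5, 0.5, 0.0]
width: 0.006
grasp_force: 0.0
```

Run:
```python
from h import *
st()
t=read_camera('top')[145:240,240:365];s=read_camera('side')[190:290,250:350]
a=cv2.resize(t,None,fx=4,fy=4,interpolation=cv2.INTER_CUBIC);b=cv2.resize(s,(300,380//1),interpolation=cv2.INTER_CUBIC)
cv2.imwrite('pics/c3.png',np.hstack([a,b])[:,:,::-1]) if a.shape[0]==b.shape[0] else print(a.shape,b.shape)
```

```text
t 2.77 jig [ -47.9 -147.5] z 31.4 Fjig [-1.3  0.9  0. ] yaw rel jig 0.2 w 0.6 g 0.0 q [-0.34  0.07  1.91 -0.    1.17 -0.57]
```

View pics/c3.png

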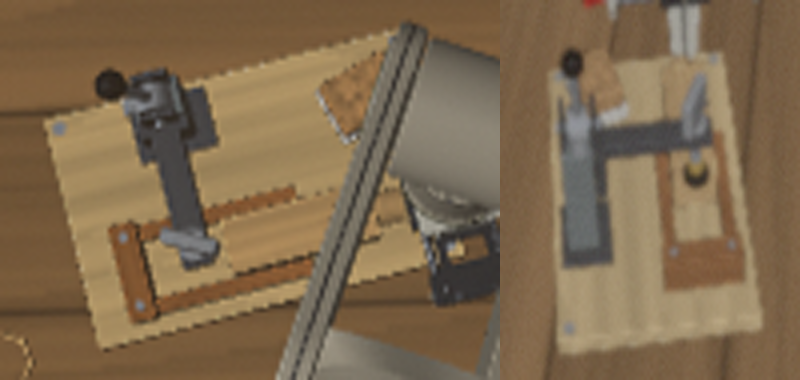

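The side view shows the closed fingers in line behind the spigot, at about (685,30) in the crop. Now I push.

Request:
{"fn": "send_rows", "kwargs": {
  "targets": [
    {"jaw":0,"x":8,"y":2,"z":0,"yaw":0},
    {"jaw":0,"x":8,"y":0,"z":0,"yaw":0},
    {"jaw":0,"x":5,"y":0,"z":0,"yaw":0},
    {"jaw":0,"x":6,"y":0,"z":0,"yaw":0},
    {"jaw":0,"x":10,"y":0,"z":0,"yaw":0},
    {"jaw":0,"x":10,"y":0,"z":0,"yaw":0},
    {"jaw":0,"x":10,"y":0,"z":0,"yaw":0},
    {"jaw":0,"x":10,"y":0,"z":0,"yaw":0}
  ]
}}

```text
time: 3.53
ee_pos: [0.4838, -0.057, 0.0371]
tcp_rot: [[-0.225, 0.974, 0.001], [0.974, 0.225, -0.0], [-0.001, 0.001, -1.0]]
contact_force: [0.8, -1.9, 1.3]
width: 0.005
grasp_force: 1.2
```

Request:
{"fn": "send_rows", "kwargs": {
  "targets": [
    {"jaw":0,"x":6,"y":0,"z":0,"yaw":0},
    {"jaw":0,"x":4,"y":0,"z":0,"yaw":0},
    {"jaw":0,"x":3,"y":0,"z":0,"yaw":0},
    {"jaw":0,"x":2,"y":0,"z":0,"yaw":0}
  ]
}}

```text
time: 3.87
ee_pos: [0.4804, -0.043, 0.0367]
tcp_rot: [[-0.225, 0.974, 0.0], [0.974, 0.225, -0.0], [-0.0, 0.0, -1.0]]
contact_force: [0.5, -1.7, 1.7]
width: 0.007
grasp_force: 1.3
```

```bash
python3 -c "from h import *;st()"
```

```text
t 3.87 jig [-42.8 -67.1] z 36.7 Fjig [ 0.1 -1.8  1.7] yaw rel jig 0.1 w 0.6 g 1.3 q [-0.2  -0.02  1.99 -0.    1.17 -0.42]
```

Request:
{"fn": "send_rows", "kwargs": {
  "targets": [
    {"jaw":0,"x":3,"y":-0.5,"z":0,"yaw":0},
    {"jaw":0,"x":3,"y":-0.5,"z":0,"yaw":0},
    {"jaw":0,"x":2,"y":0,"z":0,"yaw":0},
    {"jaw":0,"x":2,"y":0,"z":0,"yaw":0}
  ]
}}

```text
time: 4.2
ee_pos: [0.4771, -0.0337, 0.0366]
tcp_rot: [[-0.225, 0.974, 0.0], [0.974, 0.225, 0.0], [-0.0, 0.0, -1.0]]
contact_force: [2.9, -1.5, 0.3]
width: 0.005
grasp_force: 1.2
```

Request:
{"fn": "send_rows", "kwargs": {
  "targets": [
    {"jaw":0,"x":1.5,"y":0,"z":0,"yaw":0},
    {"jaw":0,"x":1.5,"y":0,"z":0,"yaw":0}
  ]
}}

```text
time: 4.37
ee_pos: [0.4764, -0.0307, 0.0365]
tcp_rot: [[-0.225, 0.974, -0.0], [0.974, 0.225, 0.0], [0.0, -0.0, -1.0]]
contact_force: [2.7, -1.7, 0.0]
width: 0.005
grasp_force: 1.1
```

```bash
python3 -c "from h import *;st()"
```

```text
t 4.37 jig [-43.9 -54.3] z 36.5 Fjig [ 2.3 -2.3  0. ] yaw rel jig 0.0 w 0.5 g 1.1 q [-0.17 -0.03  2.    0.    1.17 -0.4 ]
```

Request:
{"fn": "send_rows", "kwargs": {
  "targets": [
    {"jaw":0,"x":1,"y":0,"z":0,"yaw":0},
    {"jaw":0,"x":1,"y":0,"z":0,"yaw":0}
  ]
}}

```text
time: 4.53
ee_pos: [0.476, -0.029, 0.0366]
tcp_rot: [[-0.225, 0.974, 0.0], [0.974, 0.225, -0.0], [-0.0, -0.0, -1.0]]
contact_force: [2.9, -8.1, -0.7]
width: 0.005
grasp_force: 4.2
```

Request:
{"fn": "send_rows", "kwargs": {
  "targets": [
    {"jaw":0,"x":1,"y":0,"z":0,"yaw":0},
    {"jaw":0,"x":0,"y":0,"z":0,"yaw":0}
  ]
}}

```text
time: 4.7
ee_pos: [0.476, -0.029, 0.0368]
tcp_rot: [[-0.225, 0.974, 0.001], [0.974, 0.225, -0.002], [-0.002, 0.0, -1.0]]
contact_force: [3.4, -7.8, -0.9]
width: 0.006
grasp_force: 4.0
```

```bash
python3 -c "from h import *;st()"
```

```text
t 4.70 jig [-43.9 -52.5] z 36.8 Fjig [ 1.6 -8.4 -0.9] yaw rel jig 0.0 w 0.6 g 4.0 q [-0.17 -0.03  2.   -0.    1.17 -0.39]
```

Force has risen to 8 N and the position stopped at y = -52.5, exactly as predicted. One firmer nudge, then I back off and rise.

Request:
{"fn": "send_rows", "kwargs": {
  "targets": [
    {"jaw":0,"x":1,"y":0,"z":0,"yaw":0},
    {"jaw":0,"x":0,"y":0,"z":0,"yaw":0}
  ]
}}

```text
time: 4.87
ee_pos: [0.4762, -0.0289, 0.037]
tcp_rot: [[-0.225, 0.974, 0.001], [0.974, 0.225, -0.004], [-0.004, 0.001, -1.0]]
contact_force: [3.2, -12.7, -1.0]
width: 0.007
grasp_force: 6.2
```

Request:
{"fn": "send_rows", "kwargs": {
  "targets": [
    {"jaw":0,"x":-6,"y":0,"z":0,"yaw":0},
    {"jaw":0,"x":-30,"y":0,"z":0,"yaw":0},
    {"jaw":0,"x":0,"y":0,"z":-40,"yaw":0},
    {"jaw":0,"x":0,"y":0,"z":-40,"yaw":0},
    {"jaw":0,"x":0,"y":0,"z":-40,"yaw":0},
    {"jaw":0,"x":0,"y":0,"z":-40,"yaw":0},
    {"jaw":60,"x":0,"y":0,"z":-40,"yaw":0},
    {"jaw":60,"x":0,"y":0,"z":-40,"yaw":0}
  ]
}}

```text
time: 5.53
ee_pos: [0.4827, -0.0616, 0.2781]
tcp_rot: [[-0.225, 0.974, -0.002], [0.974, 0.225, 0.001], [0.001, -0.001, -1.0]]
contact_force: [0.4, -0.1, 0.1]
width: 0.102
grasp_force: 0.0
```

Run:
```python
from h import *
st()
t=read_camera('top')[145:240,240:365];s=read_camera('side')[190:290,250:350]
cv2.imwrite('pics/c4.png',np.hstack([cv2.resize(t,None,fx=4,fy=4,interpolation=cv2.INTER_CUBIC),cv2.resize(s,(300,380),interpolation=cv2.INTER_CUBIC)])[:,:,::-1])
for n,(x0,x1,y0,y1) in(('top',(255,290,150,185)),('side',(258,290,195,220))):
    im=read_camera(n).astype(int)[y0:y1,x0:x1];m=(im.max(2)<38).astype(np.uint8)
    k,l,stt,c=cv2.connectedComponentsWithStats(m);print(n,[(stt[i,4],(c[i]+[x0,y0]).round(1)) for i in range(1,k) if stt[i,4]>4])
```

```text
t 5.53 jig [-44.7 -85.7] z 278.1 Fjig [ 0.4 -0.2  0.1] yaw rel jig 0.0 w 9.4 g 0.0 q [-0.23 -0.2   1.7   0.    1.64 -0.46]
top []
side []
```

View pics/c4.png

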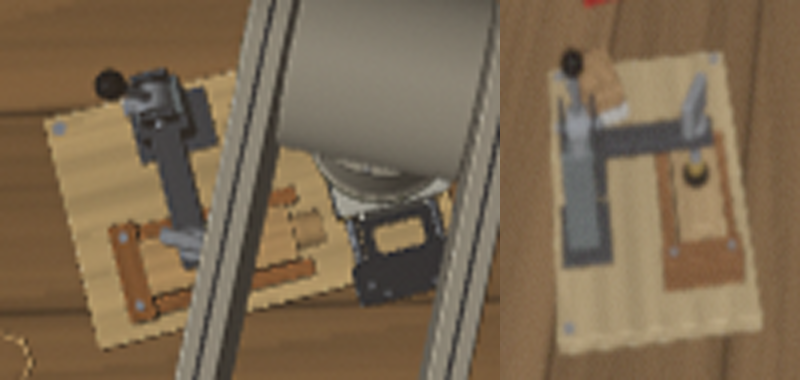

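The blank is home and the ball's position agrees with the geometry to 1 mm. Next I go over the ball.

Request:
{"fn": "send_rows", "kwargs": {
  "targets": [
    {"jaw":60,"x":10,"y":7,"z":-20,"yaw":0},
    {"jaw":60,"x":30,"y":20,"z":0,"yaw":0},
    {"jaw":60,"x":30,"y":23,"z":0,"yaw":0},
    {"jaw":60,"x":30,"y":23,"z":0,"yaw":0},
    {"jaw":60,"x":30,"y":23,"z":0,"yaw":0},
    {"jaw":60,"x":30,"y":20,"z":0,"yaw":0},
    {"jaw":60,"x":9,"y":3,"z":0,"yaw":0},
    {"jaw":60,"x":0,"y":0,"z":0,"yaw":0}
  ]
}}

```text
time: 6.4
ee_pos: [0.5603, 0.132, 0.2932]
tcp_rot: [[-0.229, 0.973, -0.006], [0.973, 0.229, 0.0], [0.001, -0.006, -1.0]]
contact_force: [0.3, -0.7, 0.0]
width: 0.646
grasp_force: 0.0
```

```bash
python3 -c "from h import *;st()"
```

```text
t 6.40 jig [74.4 85.5] z 293.2 Fjig [ 0.1 -0.8  0. ] yaw rel jig 0.3 w 60.1 g 0.0 q [ 0.14  0.05  1.44  0.    1.66 -0.09]
```

Request:
{"fn": "send_rows", "kwargs": {
  "targets": [
    {"jaw":60,"x":0,"y":0,"z":20,"yaw":0},
    {"jaw":60,"x":0,"y":0,"z":30,"yaw":0},
    {"jaw":60,"x":0,"y":0,"z":20,"yaw":0},
    {"jaw":60,"x":0,"y":0,"z":5,"yaw":0},
    {"jaw":60,"x":0,"y":0,"z":0,"yaw":0}
  ]
}}

```text
time: 6.82
ee_pos: [0.5594, 0.128, 0.2185]
tcp_rot: [[-0.224, 0.975, -0.006], [0.975, 0.224, -0.001], [0.0, -0.006, -1.0]]
contact_force: [0.0, -0.3, -0.2]
width: 0.647
grasp_force: 0.0
```

```bash
python3 -c "from h import *;st()"
```

```text
t 6.82 jig [72.6 81.7] z 218.5 Fjig [-0.  -0.3 -0.2] yaw rel jig -0.0 w 60.2 g 0.0 q [ 0.14  0.07  1.56 -0.    1.52 -0.09]
```

Request:
{"fn": "send_rows", "kwargs": {
  "targets": [
    {"jaw":60,"x":1.6,"y":2,"z":0,"yaw":0},
    {"jaw":15,"x":0,"y":0,"z":0,"yaw":0},
    {"jaw":15,"x":0,"y":0,"z":0,"yaw":0},
    {"jaw":15,"x":0,"y":0,"z":0,"yaw":0},
    {"jaw":15,"x":0,"y":0,"z":0,"yaw":0},
    {"jaw":15,"x":0,"y":0,"z":0,"yaw":0},
    {"jaw":15,"x":0,"y":0,"z":0,"yaw":0}
  ],
  "force": 15
}}

```text
time: 7.4
ee_pos: [0.5632, 0.1315, 0.2219]
tcp_rot: [[-0.225, 0.974, 0.0], [0.974, 0.225, 0.0], [-0.0, 0.0, -1.0]]
contact_force: [-0.5, 0.2, -0.0]
width: 0.266
grasp_force: 0.0
```

```bash
python3 -c "from h import *;st()"
```

```text
t 7.40 jig [77.1 84.3] z 221.9 Fjig [-0.4  0.3 -0. ] yaw rel jig 0.0 w 24.7 g 0.0 q [ 0.14  0.07  1.55 -0.    1.52 -0.09]
```

Request:
{"fn": "send_rows", "kwargs": {
  "targets": [
    {"jaw":15,"x":0,"y":-1,"z":1.5,"yaw":0},
    {"jaw":15,"x":0,"y":0,"z":0,"yaw":0},
    {"jaw":15,"x":0,"y":0,"z":0,"yaw":0}
  ]
}}

```text
time: 7.65
ee_pos: [0.5634, 0.1317, 0.2218]
tcp_rot: [[-0.225, 0.974, 0.004], [0.974, 0.225, 0.001], [0.0, 0.004, -1.0]]
contact_force: [3.1, 0.9, 5.9]
width: 0.244
grasp_force: 15.0
```

```bash
python3 -c "from h import *;st()"
```

```text
t 7.65 jig [77.4 84.5] z 221.8 Fjig [3.2 0.2 5.9] yaw rel jig 0.0 w 22.7 g 15.0 q [ 0.14  0.07  1.55  0.    1.52 -0.09]
```

Request:
{"fn": "send_rows", "kwargs": {
  "targets": [
    {"jaw":34,"x":0,"y":0,"z":0,"yaw":0},
    {"jaw":34,"x":0,"y":1,"z":2.5,"yaw":0},
    {"jaw":34,"x":0,"y":0,"z":0,"yaw":0},
    {"jaw":15,"x":0,"y":0,"z":0,"yaw":0},
    {"jaw":15,"x":0,"y":0,"z":0,"yaw":0},
    {"jaw":15,"x":0,"y":0,"z":0,"yaw":0},
    {"jaw":15,"x":0,"y":0,"z":0,"yaw":0},
    {"jaw":15,"x":0,"y":0,"z":0,"yaw":0}
  ]
}}

```text
time: 8.32
ee_pos: [0.5634, 0.1314, 0.2172]
tcp_rot: [[-0.225, 0.974, 0.0], [0.974, 0.225, 0.0], [-0.0, 0.0, -1.0]]
contact_force: [6.2, 0.5, -5.2]
width: 0.25
grasp_force: 15.0
```

```bash
python3 -c "from h import *;st()"
```

```text
t 8.32 jig [77.3 84.2] z 217.2 Fjig [ 6.1 -0.9 -5.2] yaw rel jig 0.0 w 23.3 g 15.0 q [ 0.14  0.07  1.55 -0.    1.52 -0.09]
```

Request:
{"fn": "send_rows", "kwargs": {
  "targets": [
    {"jaw":15,"x":0,"y":1.2,"z":1,"yaw":0},
    {"jaw":15,"x":0,"y":0,"z":0,"yaw":0}
  ]
}}

```text
time: 8.48
ee_pos: [0.5636, 0.1317, 0.217]
tcp_rot: [[-0.225, 0.974, -0.002], [0.974, 0.225, -0.0], [0.0, -0.002, -1.0]]
contact_force: [-4.5, -0.6, 2.5]
width: 0.248
grasp_force: 15.0
```

Request:
{"fn": "send_rows", "kwargs": {
  "targets": [
    {"jaw":15,"x":4.3,"y":0,"z":1.3,"yaw":0},
    {"jaw":15,"x":0,"y":0,"z":0,"yaw":0}
  ]
}}

```text
time: 8.65
ee_pos: [0.5625, 0.1363, 0.2155]
tcp_rot: [[-0.225, 0.974, -0.001], [0.974, 0.225, 0.0], [0.0, -0.001, -1.0]]
contact_force: [-5.9, 1.0, 2.5]
width: 0.247
grasp_force: 15.0
```

Request:
{"fn": "send_rows", "kwargs": {
  "targets": [
    {"jaw":15,"x":4.3,"y":0,"z":1.4,"yaw":0},
    {"jaw":15,"x":0,"y":0,"z":0,"yaw":0}
  ]
}}

```text
time: 8.82
ee_pos: [0.5616, 0.1405, 0.2139]
tcp_rot: [[-0.226, 0.974, -0.001], [0.974, 0.226, 0.0], [0.0, -0.001, -1.0]]
contact_force: [-5.5, 0.7, 2.5]
width: 0.246
grasp_force: 15.0
```

Request:
{"fn": "send_rows", "kwargs": {
  "targets": [
    {"jaw":15,"x":4.2,"y":0,"z":1.7,"yaw":0},
    {"jaw":15,"x":0,"y":0,"z":0,"yaw":0}
  ]
}}

```text
time: 8.98
ee_pos: [0.5606, 0.1446, 0.2121]
tcp_rot: [[-0.226, 0.974, -0.001], [0.974, 0.226, 0.0], [0.001, -0.001, -1.0]]
contact_force: [-5.1, 0.8, 2.3]
width: 0.244
grasp_force: 15.0
```

Request:
{"fn": "send_rows", "kwargs": {
  "targets": [
    {"jaw":15,"x":4.0,"y":0,"z":1.9,"yaw":0},
    {"jaw":15,"x":0,"y":0,"z":0,"yaw":0}
  ]
}}

```text
time: 9.15
ee_pos: [0.5597, 0.1485, 0.2101]
tcp_rot: [[-0.226, 0.974, -0.002], [0.974, 0.226, 0.0], [0.001, -0.001, -1.0]]
contact_force: [-6.4, 0.8, 1.9]
width: 0.245
grasp_force: 15.0
```

```bash
python3 -c "from h import *;st()"
```

```text
t 9.15 jig [ 77.5 101.7] z 210.1 Fjig [-6.1  2.3  1.9] yaw rel jig 0.1 w 22.8 g 15.0 q [ 0.17  0.08  1.56  0.    1.51 -0.06]
```

Request:
{"fn": "send_rows", "kwargs": {
  "targets": [
    {"jaw":15,"x":4.0,"y":-0.5,"z":2.1,"yaw":0},
    {"jaw":15,"x":0,"y":0,"z":0,"yaw":0}
  ]
}}

```text
time: 9.32
ee_pos: [0.5588, 0.1523, 0.208]
tcp_rot: [[-0.225, 0.974, -0.0], [0.974, 0.225, 0.0], [0.0, -0.0, -1.0]]
contact_force: [-3.2, 1.8, 1.7]
width: 0.248
grasp_force: 15.0
```

Request:
{"fn": "send_rows", "kwargs": {
  "targets": [
    {"jaw":15,"x":3.9,"y":0,"z":2.3,"yaw":0},
    {"jaw":15,"x":0,"y":0,"z":0,"yaw":0}
  ]
}}

```text
time: 9.48
ee_pos: [0.558, 0.1562, 0.2056]
tcp_rot: [[-0.225, 0.974, -0.0], [0.974, 0.225, 0.0], [0.0, -0.0, -1.0]]
contact_force: [-4.6, 1.4, 2.8]
width: 0.246
grasp_force: 15.0
```

Request:
{"fn": "send_rows", "kwargs": {
  "targets": [
    {"jaw":15,"x":3.7,"y":0,"z":2.5,"yaw":0},
    {"jaw":15,"x":0,"y":0,"z":0,"yaw":0}
  ]
}}

```text
time: 9.65
ee_pos: [0.5572, 0.1596, 0.2033]
tcp_rot: [[-0.225, 0.974, -0.0], [0.974, 0.225, -0.0], [-0.0, -0.0, -1.0]]
contact_force: [-4.4, -0.2, 3.6]
width: 0.242
grasp_force: 15.0
```

Request:
{"fn": "send_rows", "kwargs": {
  "targets": [
    {"jaw":15,"x":3.6,"y":0,"z":2.7,"yaw":0},
    {"jaw":15,"x":0,"y":0,"z":0,"yaw":0}
  ]
}}

```text
time: 9.82
ee_pos: [0.5565, 0.1628, 0.2009]
tcp_rot: [[-0.225, 0.974, 0.0], [0.974, 0.225, -0.0], [-0.0, -0.0, -1.0]]
contact_force: [-5.7, -1.8, 5.5]
width: 0.248
grasp_force: 15.0
```

```bash
python3 -c "from h import *;st()"
```

```text
t 9.82 jig [ 77.6 116.4] z 200.9 Fjig [-5.9 -0.5  5.5] yaw rel jig 0.0 w 23.0 g 15.0 q [ 0.2   0.08  1.57 -0.    1.49 -0.03]
```

Request:
{"fn": "send_rows", "kwargs": {
  "targets": [
    {"jaw":15,"x":3.5,"y":-0.5,"z":2.8,"yaw":0},
    {"jaw":15,"x":0,"y":0,"z":0,"yaw":0}
  ]
}}

```text
time: 9.98
ee_pos: [0.5558, 0.1659, 0.1984]
tcp_rot: [[-0.225, 0.974, 0.001], [0.974, 0.225, -0.0], [-0.001, 0.001, -1.0]]
contact_force: [-3.2, -2.8, 4.7]
width: 0.244
grasp_force: 15.0
```

```bash
cat > lev.py <<'E'
from h import *
def ana(rows,th0=0,start=(.5635,.1316,.2171)):
    c,s=np.cos(j0[2]),np.sin(j0[2]);y0=J(j0,np.array(start))[1]
    out=[]
    for p,f in rows:
        p=np.array(p);y=J(j0,p)[1]-y0+90*np.sin(.2618+th0);z=(p[2]-start[2])*1e3+90*np.cos(.2618+th0)
        ph=np.arctan2(y,z);th=ph-.2618;fj=-s*f[0]+c*f[1];ft=-(fj*np.cos(ph)-f[2]*np.sin(ph));fr=fj*np.sin(ph)+f[2]*np.cos(ph)
        d=21.8*(np.cos(1.3-th)-.2675);rate=21.8*np.sin(1.3-th);out.append((th,d,ft,ft*90/rate/14,fr,np.hypot(y,z)))
    print(np.round(out,3));return np.array(out)
E
python3 - <<'E'
from lev import *
R=[((.5636,.1317,.2170),(-4.5,-.6,2.5)),((.5625,.1363,.2155),(-5.9,1,2.5)),((.5616,.1405,.2139),(-5.5,.7,2.5)),((.5606,.1446,.2121),(-5.1,.8,2.3)),((.5597,.1485,.2101),(-6.4,.8,1.9)),((.5588,.1523,.208),(-3.2,1.8,1.7)),((.558,.1562,.2056),(-4.6,1.4,2.8)),((.5572,.1596,.2033),(-4.4,-.2,3.6)),((.5565,.1628,.2009),(-5.7,-1.8,5.5))]
o=get_obs();R.append((o['ee_pos'],o['contact_force']));ana(R);st()
E
```

```text
[[ 1.0000e-03  2.3000e-02  2.3800e-01  7.3000e-02  2.5250e+00  8.9923e+01]
 [ 5.6000e-02  1.1730e+00 -1.4020e+00 -4.3700e-01  3.0940e+00  8.9840e+01]
 [ 1.0700e-01  2.2170e+00 -8.8600e-01 -2.8100e-01  3.0230e+00  8.9781e+01]
 [ 1.5800e-01  3.2410e+00 -8.1900e-01 -2.6600e-01  2.8850e+00  8.9742e+01]
 [ 2.0800e-01  4.2180e+00 -1.1160e+00 -3.7100e-01  2.6980e+00  8.9660e+01]
 [ 2.5800e-01  5.1620e+00 -1.3020e+00 -4.4500e-01  2.7030e+00  8.9667e+01]
 [ 3.1000e-01  6.1230e+00 -5.0200e-01 -1.7700e-01  3.6520e+00  8.9680e+01]
 [ 3.5600e-01  6.9590e+00  1.4390e+00  5.2400e-01  3.3940e+00  8.9732e+01]
 [ 4.0100e-01  7.7450e+00  3.7600e+00  1.4170e+00  4.0420e+00  8.9766e+01]
 [ 4.4700e-01  8.5010e+00  4.6060e+00  1.8030e+00  2.2370e+00  8.9915e+01]]
t 9.98 jig [ 77.6 119.6] z 198.4 Fjig [-3.7 -2.   4.7] yaw rel jig 0.0 w 22.7 g 15.0 q [ 0.2   0.09  1.57 -0.    1.48 -0.02]
```

Request:
{"fn": "send_rows", "kwargs": {
  "targets": [
    {"jaw":15,"x":3.3,"y":0,"z":3.0,"yaw":0},
    {"jaw":15,"x":0,"y":0,"z":0,"yaw":0}
  ]
}}

```text
time: 10.15
ee_pos: [0.5551, 0.1691, 0.1957]
tcp_rot: [[-0.225, 0.974, 0.001], [0.974, 0.225, -0.0], [-0.001, 0.001, -1.0]]
contact_force: [-4.0, -3.2, 7.3]
width: 0.247
grasp_force: 15.0
```

Request:
{"fn": "send_rows", "kwargs": {
  "targets": [
    {"jaw":15,"x":3.2,"y":0,"z":3.2,"yaw":0},
    {"jaw":15,"x":0,"y":0,"z":0,"yaw":0}
  ]
}}

```text
time: 10.32
ee_pos: [0.5544, 0.1722, 0.1927]
tcp_rot: [[-0.225, 0.974, 0.002], [0.974, 0.225, -0.0], [-0.001, 0.001, -1.0]]
contact_force: [-4.7, -3.4, 8.7]
width: 0.248
grasp_force: 15.0
```

Request:
{"fn": "send_rows", "kwargs": {
  "targets": [
    {"jaw":15,"x":-3.2,"y":0,"z":-3.2,"yaw":0},
    {"jaw":15,"x":0,"y":0,"z":0,"yaw":0}
  ]
}}

```text
time: 10.48
ee_pos: [0.5553, 0.1684, 0.1963]
tcp_rot: [[-0.225, 0.974, 0.002], [0.974, 0.225, -0.001], [-0.001, 0.001, -1.0]]
contact_force: [-5.1, -4.6, 8.2]
width: 0.244
grasp_force: 15.0
```

Request:
{"fn": "send_rows", "kwargs": {
  "targets": [
    {"jaw":15,"x":-3.3,"y":0,"z":-3.0,"yaw":0},
    {"jaw":15,"x":0,"y":0,"z":0,"yaw":0}
  ]
}}

```text
time: 10.65
ee_pos: [0.556, 0.1652, 0.199]
tcp_rot: [[-0.225, 0.974, 0.001], [0.974, 0.225, -0.001], [-0.001, 0.001, -1.0]]
contact_force: [-3.7, -2.9, 6.0]
width: 0.247
grasp_force: 15.0
```

Request:
{"fn": "send_rows", "kwargs": {
  "targets": [
    {"jaw":15,"x":-3.5,"y":0,"z":-2.8,"yaw":0},
    {"jaw":15,"x":0,"y":0,"z":0,"yaw":0}
  ]
}}

```text
time: 10.82
ee_pos: [0.5566, 0.1619, 0.2014]
tcp_rot: [[-0.225, 0.974, 0.001], [0.974, 0.225, -0.0], [-0.001, 0.001, -1.0]]
contact_force: [-1.8, -2.1, 4.2]
width: 0.244
grasp_force: 15.0
```

Request:
{"fn": "send_rows", "kwargs": {
  "targets": [
    {"jaw":15,"x":-3.6,"y":0,"z":-2.7,"yaw":0},
    {"jaw":15,"x":0,"y":0,"z":0,"yaw":0}
  ]
}}

```text
time: 10.98
ee_pos: [0.5573, 0.1587, 0.2037]
tcp_rot: [[-0.225, 0.974, 0.001], [0.974, 0.225, -0.0], [-0.0, 0.0, -1.0]]
contact_force: [-1.1, -1.6, 1.9]
width: 0.248
grasp_force: 15.0
```

Request:
{"fn": "send_rows", "kwargs": {
  "targets": [
    {"jaw":15,"x":-3.7,"y":0,"z":-2.5,"yaw":0},
    {"jaw":15,"x":0,"y":0,"z":0,"yaw":0}
  ]
}}

```text
time: 11.15
ee_pos: [0.558, 0.1551, 0.2059]
tcp_rot: [[-0.225, 0.974, 0.0], [0.974, 0.225, -0.0], [-0.0, 0.0, -1.0]]
contact_force: [1.2, -0.8, -0.2]
width: 0.249
grasp_force: 15.0
```

Request:
{"fn": "send_rows", "kwargs": {
  "targets": [
    {"jaw":15,"x":-3.9,"y":0,"z":-2.3,"yaw":0},
    {"jaw":15,"x":0,"y":0,"z":0,"yaw":0}
  ]
}}

```text
time: 11.32
ee_pos: [0.5589, 0.1511, 0.2082]
tcp_rot: [[-0.225, 0.974, 0.0], [0.974, 0.225, -0.0], [-0.001, 0.0, -1.0]]
contact_force: [1.9, -1.6, -1.7]
width: 0.246
grasp_force: 15.0
```

Request:
{"fn": "send_rows", "kwargs": {
  "targets": [
    {"jaw":15,"x":-4.0,"y":0.3,"z":-2.1,"yaw":0},
    {"jaw":15,"x":0,"y":0,"z":0,"yaw":0}
  ]
}}

```text
time: 11.48
ee_pos: [0.5599, 0.1471, 0.2103]
tcp_rot: [[-0.225, 0.974, -0.0], [0.974, 0.225, -0.001], [-0.001, -0.0, -1.0]]
contact_force: [1.9, -1.0, -2.7]
width: 0.246
grasp_force: 15.0
```

Run:
```python
from lev import *
F=[((.5597,.1485,.2101),(-6.4,.8,1.9)),((.5588,.1523,.208),(-3.2,1.8,1.7)),((.558,.1562,.2056),(-4.6,1.4,2.8)),((.5572,.1596,.2033),(-4.4,-.2,3.6)),((.5565,.1628,.2009),(-5.7,-1.8,5.5)),((.5558,.1659,.1984),(-3.2,-2.8,4.7)),((.5551,.1691,.1957),(-4,-3.2,7.3)),((.5544,.1722,.1927),(-4.7,-3.4,8.7))]
B=[((.5553,.1684,.1963),(-5.1,-4.6,8.2)),((.556,.1652,.199),(-3.7,-2.9,6)),((.5566,.1619,.2014),(-1.8,-2.1,4.2)),((.5573,.1587,.2037),(-1.1,-1.6,1.9)),((.558,.1551,.2059),(1.2,-.8,-.2)),((.5589,.1511,.2082),(1.9,-1.6,-1.7)),((.5599,.1471,.2103),(1.9,-1,-2.7))]
for nm,D in(('fwd',F),('back',B)):
    a=ana(D);f=lambda p:np.maximum(0,a[:,1]-p[0])*14*21.8*np.sin(1.3-a[:,0])/90+p[1]-a[:,2]
    r=least_squares(f,[6,0]);print(nm,r.x,r.fun.round(2))
    f=lambda p:np.maximum(0,a[:,1]-p[0])*p[2]*21.8*np.sin(1.3-a[:,0])/90+p[1]-a[:,2]
    r=least_squares(f,[6,0,14]);print(nm,r.x,r.fun.round(2))
```

```text
[[ 0.208  4.218 -1.116 -0.371  2.698 89.66 ]
 [ 0.258  5.162 -1.302 -0.445  2.703 89.667]
 [ 0.31   6.123 -0.502 -0.177  3.652 89.68 ]
 [ 0.356  6.959  1.439  0.524  3.394 89.732]
 [ 0.401  7.745  3.76   1.417  4.042 89.766]
 [ 0.446  8.499  4.584  1.794  2.262 89.843]
 [ 0.494  9.257  6.621  2.705  3.792 90.024]
 [ 0.542 10.002  7.832  3.36   4.411 90.125]]
fwd [ 5.99742449 -1.25293709] [-0.14  0.05 -0.4  -0.05 -0.38  0.56  0.1   0.25]
fwd [ 5.87449277 -1.20768532 13.0418072 ] [-0.09  0.09 -0.05  0.13 -0.34  0.46 -0.12 -0.08]
[[ 4.8300e-01  9.0920e+00  8.0130e+00  3.2410e+00  3.7650e+00  8.9967e+01]
 [ 4.3600e-01  8.3260e+00  5.3840e+00  2.0880e+00  3.3160e+00  8.9831e+01]
 [ 3.9000e-01  7.5500e+00  3.8540e+00  1.4400e+00  2.3420e+00  8.9611e+01]
 [ 3.4500e-01  6.7680e+00  2.1620e+00  7.8100e-01  8.1200e-01  8.9542e+01]
 [ 2.9800e-01  5.9050e+00  7.8300e-01  2.7400e-01 -7.2600e-01  8.9359e+01]
 [ 2.4500e-01  4.9220e+00  9.1100e-01  3.0900e-01 -2.4500e+00  8.9256e+01]
 [ 1.9300e-01  3.9250e+00  7.2000e-02  2.4000e-02 -3.0410e+00  8.9210e+01]]
back [6.27469227 0.59188726] [-0.46  0.5   0.15 -0.2  -0.19 -0.32  0.52]
back [ 6.29742087  0.58999853 14.20985184] [-0.41  0.51  0.14 -0.25 -0.19 -0.32  0.52]
```

Bite is at a gap of about 6.1 mm, so the nut needs about +1.6 rad (92°). I swing the lever back up and release it.

Request:
{"fn": "send_rows", "kwargs": {
  "targets": [
    {"jaw":15,"x":-4.0,"y":0,"z":-1.8,"yaw":0},
    {"jaw":15,"x":-4.1,"y":0,"z":-1.6,"yaw":0},
    {"jaw":15,"x":-4.2,"y":0,"z":-1.4,"yaw":0},
    {"jaw":15,"x":-4.3,"y":0,"z":-1.3,"yaw":0},
    {"jaw":15,"x":-0.7,"y":0,"z":0,"yaw":0},
    {"jaw":15,"x":0,"y":0,"z":0,"yaw":0}
  ]
}}

```text
time: 11.98
ee_pos: [0.5634, 0.1317, 0.2162]
tcp_rot: [[-0.225, 0.974, -0.001], [0.974, 0.225, 0.002], [0.002, -0.001, -1.0]]
contact_force: [0.4, 5.1, -5.4]
width: 0.243
grasp_force: 15.0
```

```bash
python3 -c "
from lev import *
st();o=get_obs();ana([(o['ee_pos'],o['contact_force'])])"
```

```text
t 11.98 jig [77.3 84.5] z 216.2 Fjig [ 1.5  4.9 -5.4] yaw rel jig 0.1 w 22.6 g 15.0 q [ 0.14  0.07  1.55  0.    1.52 -0.09]
[[ 4.0000e-03  8.4000e-02 -6.1380e+00 -1.8810e+00 -3.8760e+00  8.9205e+01]]
```

Request:
{"fn": "send_rows", "kwargs": {
  "targets": [
    {"jaw":60,"x":0.5,"y":0,"z":0,"yaw":0},
    {"jaw":60,"x":0,"y":0,"z":0,"yaw":0},
    {"jaw":60,"x":0,"y":0,"z":0,"yaw":0},
    {"jaw":60,"x":0,"y":0,"z":-20,"yaw":0},
    {"jaw":60,"x":0,"y":0,"z":-35,"yaw":0},
    {"jaw":60,"x":-6,"y":-30,"z":-15,"yaw":0},
    {"jaw":60,"x":-9,"y":-40,"z":0,"yaw":0},
    {"jaw":60,"x":-9,"y":-40,"z":0,"yaw":0}
  ]
}}

```text
time: 12.65
ee_pos: [0.4618, 0.0829, 0.2882]
tcp_rot: [[-0.226, 0.974, 0.003], [0.974, 0.226, -0.0], [-0.001, 0.003, -1.0]]
contact_force: [-0.7, -0.6, 0.8]
width: 0.641
grasp_force: 0.0
```

Request:
{"fn": "send_rows", "kwargs": {
  "targets": [
    {"jaw":60,"x":0,"y":-10,"z":0,"yaw":0},
    {"jaw":60,"x":0,"y":0,"z":0,"yaw":7},
    {"jaw":60,"x":0,"y":0,"z":0,"yaw":7},
    {"jaw":60,"x":0,"y":0,"z":0,"yaw":7},
    {"jaw":60,"x":0,"y":0,"z":0,"yaw":5},
    {"jaw":60,"x":0,"y":0,"z":0,"yaw":0}
  ]
}}

```text
time: 13.15
ee_pos: [0.4522, 0.0809, 0.2871]
tcp_rot: [[0.229, 0.973, 0.001], [0.973, -0.229, -0.0], [0.0, 0.001, -1.0]]
contact_force: [-0.1, 0.1, -0.4]
width: 0.646
grasp_force: 0.0
```

Run:
```python
from h import *
st()
t=read_camera('top')[150:230,240:340];s=read_camera('side')[180:260,250:350]
cv2.imwrite('pics/c5.png',np.hstack([cv2.resize(i,(400,320),interpolation=cv2.INTER_CUBIC) for i in (t,s)])[:,:,::-1])
```

```text
t 13.15 jig [-42.4  59.9] z 287.1 Fjig [-0.1  0.2 -0.4] yaw rel jig -26.2 w 60.1 g 0.0 q [ 0.07 -0.28  1.75 -0.    1.67  0.3 ]
```

View pics/c5.png

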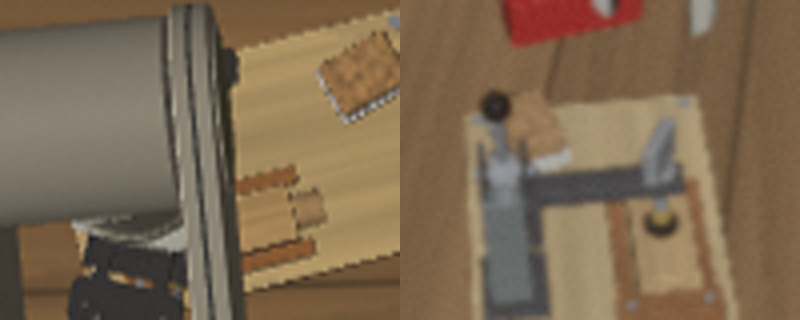

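The lever is up, the blank is home and the nut is clear. I descend over the bar and grip it firmly.

Request:
{"fn": "send_rows", "kwargs": {
  "targets": [
    {"jaw":60,"x":0,"y":0,"z":40,"yaw":0},
    {"jaw":60,"x":0,"y":0,"z":40,"yaw":0},
    {"jaw":60,"x":0,"y":0,"z":30,"yaw":0},
    {"jaw":60,"x":0,"y":0,"z":22,"yaw":0},
    {"jaw":60,"x":0,"y":0,"z":8,"yaw":0},
    {"jaw":60,"x":0,"y":0,"z":0,"yaw":0}
  ]
}}

```text
time: 13.75
ee_pos: [0.4505, 0.0809, 0.1443]
tcp_rot: [[0.223, 0.975, -0.004], [0.975, -0.223, -0.0], [-0.001, -0.004, -1.0]]
contact_force: [-0.4, -0.0, 0.5]
width: 0.644
grasp_force: 0.0
```

Request:
{"fn": "send_rows", "kwargs": {
  "targets": [
    {"jaw":5,"x":0,"y":0,"z":0,"yaw":0},
    {"jaw":5,"x":0,"y":0,"z":0,"yaw":0},
    {"jaw":5,"x":0,"y":0,"z":0,"yaw":0},
    {"jaw":5,"x":0,"y":0,"z":0,"yaw":0},
    {"jaw":5,"x":0,"y":0,"z":0,"yaw":0},
    {"jaw":5,"x":0,"y":0,"z":0,"yaw":0},
    {"jaw":5,"x":0,"y":0,"z":0,"yaw":0},
    {"jaw":5,"x":0,"y":0,"z":0,"yaw":0}
  ],
  "force": 15
}}

```text
time: 14.42
ee_pos: [0.4518, 0.0812, 0.1465]
tcp_rot: [[0.225, 0.974, -0.001], [0.974, -0.225, 0.0], [-0.0, -0.001, -1.0]]
contact_force: [-3.9, 0.5, 3.1]
width: 0.13
grasp_force: 15.0
```

```bash
python3 -c "
from h import *
st();print(get_obs()['moment'])"
```

```text
t 14.42 jig [-42.7  60.4] z 146.5 Fjig [-3.6  1.4  3.1] yaw rel jig -26.0 w 12.1 g 15.0 q [ 0.07 -0.21  1.96  0.    1.4   0.29]
[ 0.03533109  0.66841534 -0.09459508]
```

Request:
{"fn": "send_rows", "kwargs": {
  "targets": [
    {"jaw":5,"x":0,"y":-0.7,"z":0,"yaw":0},
    {"jaw":5,"x":0,"y":0,"z":0,"yaw":0},
    {"jaw":5,"x":0,"y":0,"z":0,"yaw":-5},
    {"jaw":5,"x":0,"y":0,"z":0,"yaw":-5},
    {"jaw":5,"x":0,"y":0,"z":0,"yaw":-5},
    {"jaw":5,"x":0,"y":0,"z":0,"yaw":-5},
    {"jaw":5,"x":0,"y":0,"z":0,"yaw":0}
  ],
  "force": 50
}}

```text
time: 15.0
ee_pos: [0.4523, 0.0812, 0.1466]
tcp_rot: [[-0.127, 0.992, 0.002], [0.992, 0.127, -0.0], [-0.0, 0.002, -1.0]]
contact_force: [5.2, -0.8, -3.1]
width: 0.129
grasp_force: 49.8
```

```bash
python3 -c "
from h import *
st();print(get_obs()['moment'])"
```

```text
t 15.00 jig [-42.3  60.2] z 146.6 Fjig [ 4.9 -1.9 -3.1] yaw rel jig -5.7 w 12.0 g 49.8 q [ 0.07 -0.22  1.96 -0.    1.4  -0.06]
[-0.11801022 -0.85289978 -0.31997458]
```

Request:
{"fn": "send_rows", "kwargs": {
  "targets": [
    {"jaw":5,"x":0,"y":0,"z":0,"yaw":-6},
    {"jaw":5,"x":0,"y":0,"z":0,"yaw":-6},
    {"jaw":5,"x":0,"y":0,"z":0,"yaw":-6},
    {"jaw":5,"x":0,"y":0,"z":0,"yaw":-6},
    {"jaw":5,"x":0,"y":0,"z":0,"yaw":-6},
    {"jaw":5,"x":0,"y":0,"z":0,"yaw":-6}
  ]
}}

```text
time: 15.5
ee_pos: [0.4531, 0.0815, 0.1468]
tcp_rot: [[-0.686, 0.728, 0.004], [0.728, 0.686, 0.001], [-0.002, 0.003, -1.0]]
contact_force: [10.1, 2.3, -5.8]
width: 0.128
grasp_force: 49.9
```

Request:
{"fn": "send_rows", "kwargs": {
  "targets": [
    {"jaw":5,"x":0,"y":0,"z":0,"yaw":-6},
    {"jaw":5,"x":0,"y":0,"z":0,"yaw":-6},
    {"jaw":5,"x":0,"y":0,"z":0,"yaw":-6},
    {"jaw":5,"x":0,"y":0,"z":0,"yaw":-6},
    {"jaw":5,"x":0,"y":0,"z":0,"yaw":-6},
    {"jaw":5,"x":0,"y":0,"z":0,"yaw":-5.5},
    {"jaw":5,"x":0,"y":0,"z":0,"yaw":0},
    {"jaw":5,"x":0,"y":0,"z":0,"yaw":0}
  ]
}}

```text
time: 16.17
ee_pos: [0.4534, 0.0823, 0.1468]
tcp_rot: [[-0.98, 0.198, 0.005], [0.198, 0.98, 0.002], [-0.004, 0.003, -1.0]]
contact_force: [10.9, 4.7, -8.3]
width: 0.126
grasp_force: 49.8
```

```bash
python3 -c "
from h import *
st();print(get_obs()['moment'])"
```

```text
t 16.17 jig [-40.9  61. ] z 146.8 Fjig [11.7  2.2 -8.3] yaw rel jig 65.6 w 11.8 g 49.8 q [ 0.07 -0.22  1.96  0.    1.4  -1.3 ]
[ 0.93788811 -2.00060645 -0.22122219]
```

Request:
{"fn": "send_rows", "kwargs": {
  "targets": [
    {"jaw":50,"x":0,"y":0,"z":0,"yaw":0},
    {"jaw":50,"x":0,"y":0,"z":0,"yaw":0},
    {"jaw":50,"x":0,"y":0,"z":0,"yaw":0},
    {"jaw":50,"x":0,"y":0,"z":-20,"yaw":0},
    {"jaw":50,"x":0,"y":0,"z":-40,"yaw":0},
    {"jaw":50,"x":0,"y":0,"z":-40,"yaw":0},
    {"jaw":50,"x":0,"y":0,"z":-38,"yaw":0},
    {"jaw":50,"x":0,"y":0,"z":0,"yaw":7}
  ],
  "force": 15
}}

```text
time: 16.83
ee_pos: [0.4543, 0.0814, 0.2934]
tcp_rot: [[-0.949, 0.315, 0.012], [0.315, 0.949, 0.001], [-0.011, 0.004, -1.0]]
contact_force: [0.9, -0.2, 1.6]
width: 0.535
grasp_force: 0.0
```

Request:
{"fn": "send_rows", "kwargs": {
  "targets": [
    {"jaw":50,"x":0,"y":0,"z":0,"yaw":7},
    {"jaw":50,"x":0,"y":0,"z":0,"yaw":7},
    {"jaw":50,"x":0,"y":0,"z":0,"yaw":7},
    {"jaw":50,"x":0,"y":0,"z":0,"yaw":7},
    {"jaw":50,"x":0,"y":0,"z":0,"yaw":7},
    {"jaw":50,"x":0,"y":0,"z":0,"yaw":7},
    {"jaw":50,"x":0,"y":0,"z":0,"yaw":7},
    {"jaw":50,"x":0,"y":0,"z":0,"yaw":7}
  ]
}}

```text
time: 17.5
ee_pos: [0.4511, 0.0812, 0.2843]
tcp_rot: [[-0.262, 0.965, -0.001], [0.965, 0.262, -0.0], [-0.0, -0.001, -1.0]]
contact_force: [-1.1, -0.4, 0.6]
width: 0.54
grasp_force: 0.0
```

Request:
{"fn": "send_rows", "kwargs": {
  "targets": [
    {"jaw":50,"x":0,"y":0,"z":0,"yaw":2.6},
    {"jaw":50,"x":0,"y":0,"z":0,"yaw":0},
    {"jaw":50,"x":0,"y":0,"z":0,"yaw":0}
  ]
}}

```text
time: 17.75
ee_pos: [0.4512, 0.0812, 0.2843]
tcp_rot: [[-0.225, 0.974, -0.0], [0.974, 0.225, -0.0], [-0.0, -0.0, -1.0]]
contact_force: [0.4, -0.2, -0.6]
width: 0.542
grasp_force: 0.0
```

```bash
python3 -c "
from h import *
st()"
```

```text
t 17.75 jig [-43.3  60.5] z 284.3 Fjig [ 0.3 -0.3 -0.6] yaw rel jig 0.0 w 50.5 g 0.0 q [ 0.07 -0.28  1.76 -0.    1.66 -0.16]
```

Request:
{"fn": "send_rows", "kwargs": {
  "targets": [
    {"jaw":50,"x":6,"y":30,"z":0,"yaw":0},
    {"jaw":50,"x":8,"y":40,"z":0,"yaw":0},
    {"jaw":50,"x":7,"y":35,"z":0,"yaw":0},
    {"jaw":50,"x":3,"y":15.6,"z":0,"yaw":0},
    {"jaw":50,"x":0,"y":0,"z":0,"yaw":0},
    {"jaw":50,"x":0,"y":0,"z":0,"yaw":0}
  ]
}}

```text
time: 18.25
ee_pos: [0.5635, 0.1317, 0.2835]
tcp_rot: [[-0.225, 0.974, -0.002], [0.974, 0.225, -0.0], [0.0, -0.002, -1.0]]
contact_force: [-0.1, 0.5, -0.6]
width: 0.535
grasp_force: 0.0
```

Request:
{"fn": "send_rows", "kwargs": {
  "targets": [
    {"jaw":50,"x":0,"y":0,"z":30,"yaw":0},
    {"jaw":50,"x":0,"y":0,"z":25,"yaw":0},
    {"jaw":50,"x":0,"y":0,"z":12,"yaw":0},
    {"jaw":50,"x":0,"y":0,"z":0,"yaw":0},
    {"jaw":50,"x":0,"y":0,"z":0,"yaw":0},
    {"jaw":50,"x":0,"y":0,"z":0,"yaw":0}
  ]
}}

```text
time: 18.75
ee_pos: [0.5641, 0.1315, 0.2195]
tcp_rot: [[-0.224, 0.975, 0.002], [0.975, 0.224, 0.0], [-0.0, 0.002, -1.0]]
contact_force: [0.2, 0.1, 0.6]
width: 0.537
grasp_force: 0.0
```

```bash
python3 -c "
from h import *
st()"
```

```text
t 18.75 jig [78.  84.1] z 219.5 Fjig [0.2 0.1 0.6] yaw rel jig -0.1 w 49.9 g 0.0 q [ 0.14  0.07  1.55 -0.    1.52 -0.08]
```

Request:
{"fn": "send_rows", "kwargs": {
  "targets": [
    {"jaw":50,"x":0,"y":-0.5,"z":1.5,"yaw":0},
    {"jaw":15,"x":0,"y":0,"z":0,"yaw":0},
    {"jaw":15,"x":0,"y":0,"z":0,"yaw":0},
    {"jaw":15,"x":0,"y":0,"z":0,"yaw":0},
    {"jaw":15,"x":0,"y":0,"z":0,"yaw":0},
    {"jaw":15,"x":0,"y":0,"z":0,"yaw":0},
    {"jaw":15,"x":0,"y":0,"z":0,"yaw":0}
  ],
  "force": 15
}}

```text
time: 19.33
ee_pos: [0.5635, 0.1316, 0.2161]
tcp_rot: [[-0.223, 0.975, 0.001], [0.975, 0.223, 0.0], [-0.0, 0.001, -1.0]]
contact_force: [2.4, 0.1, -0.8]
width: 0.245
grasp_force: 15.0
```

```bash
python3 -c "
from h import *
st()"
```

```text
t 19.33 jig [77.4 84.4] z 216.1 Fjig [ 2.3 -0.5 -0.8] yaw rel jig -0.1 w 22.8 g 15.0 q [ 0.14  0.07  1.55  0.    1.51 -0.08]
```

Request:
{"fn": "send_rows", "kwargs": {
  "targets": [
    {"jaw":15,"x":4.3,"y":0.3,"z":1.3,"yaw":0},
    {"jaw":15,"x":4.3,"y":0,"z":1.4,"yaw":0},
    {"jaw":15,"x":4.2,"y":0,"z":1.7,"yaw":0},
    {"jaw":15,"x":4.0,"y":0,"z":1.9,"yaw":0},
    {"jaw":15,"x":4.0,"y":0,"z":2.1,"yaw":0},
    {"jaw":15,"x":3.9,"y":0,"z":2.3,"yaw":0},
    {"jaw":15,"x":0,"y":0,"z":0,"yaw":0}
  ]
}}

```text
time: 19.92
ee_pos: [0.5576, 0.1569, 0.2047]
tcp_rot: [[-0.224, 0.975, -0.0], [0.975, 0.224, 0.001], [0.001, -0.0, -1.0]]
contact_force: [2.0, 1.4, -0.1]
width: 0.248
grasp_force: 15.0
```

Request:
{"fn": "send_rows", "kwargs": {
  "targets": [
    {"jaw":15,"x":3.7,"y":0,"z":2.5,"yaw":0},
    {"jaw":15,"x":3.6,"y":0,"z":2.7,"yaw":0},
    {"jaw":15,"x":0,"y":0,"z":0,"yaw":0}
  ]
}}

```text
time: 20.17
ee_pos: [0.556, 0.1637, 0.1996]
tcp_rot: [[-0.224, 0.975, -0.0], [0.975, 0.224, 0.001], [0.001, 0.0, -1.0]]
contact_force: [2.0, 2.0, 0.9]
width: 0.245
grasp_force: 15.0
```

Request:
{"fn": "send_rows", "kwargs": {
  "targets": [
    {"jaw":15,"x":3.5,"y":0,"z":2.9,"yaw":0},
    {"jaw":15,"x":0,"y":0,"z":0,"yaw":0}
  ]
}}

```text
time: 20.33
ee_pos: [0.5553, 0.1669, 0.1968]
tcp_rot: [[-0.224, 0.975, -0.0], [0.975, 0.224, 0.001], [0.001, 0.0, -1.0]]
contact_force: [1.2, 3.0, 1.7]
width: 0.245
grasp_force: 15.0
```

Request:
{"fn": "send_rows", "kwargs": {
  "targets": [
    {"jaw":15,"x":3.3,"y":0,"z":3.0,"yaw":0},
    {"jaw":15,"x":0,"y":0,"z":0,"yaw":0}
  ]
}}

```text
time: 20.5
ee_pos: [0.5546, 0.1701, 0.1937]
tcp_rot: [[-0.224, 0.975, -0.0], [0.975, 0.224, 0.001], [0.001, -0.0, -1.0]]
contact_force: [-0.0, 2.7, 1.6]
width: 0.248
grasp_force: 15.0
```

Request:
{"fn": "send_rows", "kwargs": {
  "targets": [
    {"jaw":15,"x":3.2,"y":0,"z":3.2,"yaw":0},
    {"jaw":15,"x":0,"y":0,"z":0,"yaw":0}
  ]
}}

```text
time: 20.67
ee_pos: [0.5539, 0.1732, 0.1904]
tcp_rot: [[-0.224, 0.975, -0.0], [0.975, 0.224, 0.001], [0.001, -0.0, -1.0]]
contact_force: [-0.1, 3.1, 1.5]
width: 0.246
grasp_force: 15.0
```

Request:
{"fn": "send_rows", "kwargs": {
  "targets": [
    {"jaw":15,"x":3.0,"y":0,"z":3.3,"yaw":0},
    {"jaw":15,"x":0,"y":0,"z":0,"yaw":0}
  ]
}}

```text
time: 20.83
ee_pos: [0.5532, 0.176, 0.187]
tcp_rot: [[-0.224, 0.975, -0.0], [0.975, 0.224, 0.0], [0.0, -0.0, -1.0]]
contact_force: [0.6, 3.4, 1.4]
width: 0.245
grasp_force: 15.0
```

Request:
{"fn": "send_rows", "kwargs": {
  "targets": [
    {"jaw":15,"x":2.8,"y":0,"z":3.5,"yaw":0},
    {"jaw":15,"x":0,"y":0,"z":0,"yaw":0}
  ]
}}

```text
time: 21.0
ee_pos: [0.5526, 0.1787, 0.1835]
tcp_rot: [[-0.224, 0.975, -0.0], [0.975, 0.224, 0.0], [0.0, -0.0, -1.0]]
contact_force: [1.0, 3.9, 2.0]
width: 0.246
grasp_force: 15.0
```

Request:
{"fn": "send_rows", "kwargs": {
  "targets": [
    {"jaw":15,"x":2.7,"y":0,"z":3.7,"yaw":0},
    {"jaw":15,"x":0,"y":0,"z":0,"yaw":0}
  ]
}}

```text
time: 21.17
ee_pos: [0.552, 0.1812, 0.1798]
tcp_rot: [[-0.224, 0.975, -0.0], [0.975, 0.224, 0.0], [0.0, -0.0, -1.0]]
contact_force: [0.1, 3.4, 1.9]
width: 0.246
grasp_force: 15.0
```

Request:
{"fn": "send_rows", "kwargs": {
  "targets": [
    {"jaw":15,"x":2.4,"y":0,"z":3.7,"yaw":0},
    {"jaw":15,"x":0,"y":0,"z":0,"yaw":0}
  ]
}}

```text
time: 21.33
ee_pos: [0.5515, 0.1835, 0.1763]
tcp_rot: [[-0.224, 0.975, -0.0], [0.975, 0.224, 0.0], [0.0, 0.0, -1.0]]
contact_force: [0.3, 2.7, 2.8]
width: 0.247
grasp_force: 15.0
```

Request:
{"fn": "send_rows", "kwargs": {
  "targets": [
    {"jaw":15,"x":2.3,"y":0,"z":3.9,"yaw":0},
    {"jaw":15,"x":0,"y":0,"z":0,"yaw":0}
  ]
}}

```text
time: 21.5
ee_pos: [0.551, 0.1856, 0.1725]
tcp_rot: [[-0.223, 0.975, 0.0], [0.975, 0.223, 0.0], [0.0, 0.0, -1.0]]
contact_force: [0.6, 2.3, 3.7]
width: 0.247
grasp_force: 15.0
```

Request:
{"fn": "send_rows", "kwargs": {
  "targets": [
    {"jaw":15,"x":2.1,"y":0,"z":4.0,"yaw":0},
    {"jaw":15,"x":0,"y":0,"z":0,"yaw":0}
  ]
}}

```text
time: 21.67
ee_pos: [0.5506, 0.1876, 0.1686]
tcp_rot: [[-0.224, 0.975, 0.0], [0.975, 0.224, 0.0], [0.0, 0.0, -1.0]]
contact_force: [0.7, 2.4, 4.1]
width: 0.244
grasp_force: 15.0
```

```bash
python3 -c "
from h import *
st()"
```

```text
t 21.67 jig [ 77.4 141.8] z 168.6 Fjig [1.2 2.1 4.1] yaw rel jig -0.1 w 22.7 g 15.0 q [0.24 0.11 1.6  0.   1.43 0.01]
```

Run:
```python
from lev import *
D=[((.5576,.1569,.2047),(2,1.4,-.1)),((.556,.1637,.1996),(2,2,.9)),((.5553,.1669,.1968),(1.2,3,1.7)),((.5546,.1701,.1937),(0,2.7,1.6)),((.5539,.1732,.1904),(-.1,3.1,1.5)),((.5532,.176,.187),(.6,3.4,1.4)),((.5526,.1787,.1835),(1,3.9,2)),((.552,.1812,.1798),(.1,3.4,1.9)),((.5515,.1835,.1763),(.3,2.7,2.8)),((.551,.1856,.1725),(.6,2.3,3.7)),((.5506,.1876,.1686),(.7,2.4,4.1))]
a=ana(D,start=(.5635,.1316,.2161))
for k in(11,):
  f=lambda p:np.maximum(0,a[:,1]-p[0])*14*21.8*np.sin(1.3-a[:,0])/90+p[1]-a[:,2]
  for g in(10,11.5,13):
    r=least_squares(f,[g,-1]);print(r.x,r.cost,r.fun.round(2))
```

```text
[[ 0.316  6.243 -0.821 -0.291  0.416 90.183]
 [ 0.412  7.926 -0.61  -0.232  1.639 90.143]
 [ 0.46   8.719 -0.869 -0.344  3.03  90.103]
 [ 0.51   9.513 -0.769 -0.319  2.982 90.053]
 [ 0.561 10.281 -0.971 -0.425  3.251 90.021]
 [ 0.611 10.989 -0.972 -0.45   3.334 89.934]
 [ 0.66  11.656 -0.567 -0.28   4.058 89.912]
 [ 0.71  12.286 -0.285 -0.151  3.789 89.837]
 [ 0.757 12.835  1.04   0.594  3.651 89.908]
 [ 0.806 13.36   2.226  1.384  3.63  89.86 ]
 [ 0.855 13.843  2.727  1.867  3.759 89.873]]
[11.7333346  -0.77646794] 0.40042030480289836 [ 0.04 -0.17  0.09 -0.01  0.19  0.2  -0.21  0.55  0.11 -0.39 -0.42]
[11.7333346  -0.77646794] 0.4004203048028985 [ 0.04 -0.17  0.09 -0.01  0.19  0.2  -0.21  0.55  0.11 -0.39 -0.42]
[11.7333346  -0.77646794] 0.40042030480289836 [ 0.04 -0.17  0.09 -0.01  0.19  0.2  -0.21  0.55  0.11 -0.39 -0.42]
```

The gap fit gives 11.73 mm (bite near 0.67 rad), as wanted. I swing the lever right over.

Request:
{"fn": "send_rows", "kwargs": {
  "targets": [
    {"jaw":15,"x":1.7,"y":0,"z":3.9,"yaw":0},
    {"jaw":15,"x":1.7,"y":0,"z":3.9,"yaw":0},
    {"jaw":15,"x":1.4,"y":0,"z":4.3,"yaw":0},
    {"jaw":15,"x":1.3,"y":0,"z":4.3,"yaw":0},
    {"jaw":15,"x":1.0,"y":0,"z":4.4,"yaw":0},
    {"jaw":15,"x":0.9,"y":0,"z":4.4,"yaw":0},
    {"jaw":15,"x":0,"y":0,"z":0,"yaw":0}
  ]
}}

```text
time: 22.25
ee_pos: [0.5488, 0.1953, 0.1429]
tcp_rot: [[-0.224, 0.975, -0.0], [0.975, 0.224, 0.0], [0.0, -0.0, -1.0]]
contact_force: [1.5, 2.6, 2.2]
width: 0.246
grasp_force: 15.0
```

Request:
{"fn": "send_rows", "kwargs": {
  "targets": [
    {"jaw":15,"x":0.6,"y":0,"z":4.4,"yaw":0},
    {"jaw":15,"x":0.4,"y":0,"z":4.5,"yaw":0},
    {"jaw":15,"x":0,"y":0,"z":4.5,"yaw":0},
    {"jaw":15,"x":0,"y":0,"z":4.5,"yaw":0},
    {"jaw":15,"x":-0.3,"y":0,"z":4.5,"yaw":0},
    {"jaw":15,"x":0,"y":0,"z":0,"yaw":0}
  ]
}}

```text
time: 22.75
ee_pos: [0.5486, 0.1958, 0.1196]
tcp_rot: [[-0.223, 0.975, -0.0], [0.975, 0.223, -0.0], [-0.0, -0.0, -1.0]]
contact_force: [3.4, 3.7, -1.6]
width: 0.246
grasp_force: 15.0
```

```bash
python3 -c "
from lev import *
st();o=get_obs();ana([(o['ee_pos'],o['contact_force'])],start=(.5635,.1316,.2161))"
```

```text
t 22.75 jig [ 77.3 150.3] z 119.6 Fjig [ 4.1  2.9 -1.6] yaw rel jig -0.1 w 22.9 g 15.0 q [ 0.25  0.15  1.65 -0.    1.34  0.03]
[[ 1.415 15.823 -1.256  3.214  3.018 89.7  ]]
```

Request:
{"fn": "send_rows", "kwargs": {
  "targets": [
    {"jaw":15,"x":0,"y":0,"z":1.5,"yaw":0},
    {"jaw":15,"x":0,"y":0,"z":0,"yaw":0}
  ]
}}

```text
time: 22.92
ee_pos: [0.5486, 0.1958, 0.1189]
tcp_rot: [[-0.223, 0.975, -0.0], [0.975, 0.223, -0.0], [-0.0, -0.0, -1.0]]
contact_force: [3.9, 3.6, -1.8]
width: 0.251
grasp_force: 15.0
```

Request:
{"fn": "send_rows", "kwargs": {
  "targets": [
    {"jaw":15,"x":0,"y":0,"z":1,"yaw":0},
    {"jaw":15,"x":0,"y":0,"z":0,"yaw":0}
  ]
}}

```text
time: 23.08
ee_pos: [0.5486, 0.1957, 0.1184]
tcp_rot: [[-0.223, 0.975, -0.0], [0.975, 0.223, -0.0], [-0.0, -0.0, -1.0]]
contact_force: [2.9, 2.7, -1.1]
width: 0.244
grasp_force: 15.0
```

Request:
{"fn": "send_rows", "kwargs": {
  "targets": [
    {"jaw":15,"x":0,"y":0,"z":1.5,"yaw":0},
    {"jaw":15,"x":0,"y":0,"z":0,"yaw":0},
    {"jaw":15,"x":0,"y":0,"z":0,"yaw":0}
  ]
}}

```text
time: 23.33
ee_pos: [0.5487, 0.1957, 0.1174]
tcp_rot: [[-0.223, 0.975, 0.0], [0.975, 0.223, -0.0], [-0.0, 0.0, -1.0]]
contact_force: [1.4, 0.2, 0.9]
width: 0.244
grasp_force: 15.0
```

Request:
{"fn": "send_rows", "kwargs": {
  "targets": [
    {"jaw":15,"x":0,"y":0,"z":1.5,"yaw":0},
    {"jaw":15,"x":0,"y":0,"z":0,"yaw":0},
    {"jaw":15,"x":0,"y":0,"z":0,"yaw":0}
  ]
}}

```text
time: 23.58
ee_pos: [0.5489, 0.1957, 0.1169]
tcp_rot: [[-0.223, 0.975, 0.001], [0.975, 0.223, -0.0], [-0.0, 0.001, -1.0]]
contact_force: [-1.5, -0.5, 8.5]
width: 0.247
grasp_force: 15.0
```

The lever is at its stop, with 8.5 N resisting. I release it and withdraw.

Request:
{"fn": "send_rows", "kwargs": {
  "targets": [
    {"jaw":50,"x":0,"y":0,"z":-1.5,"yaw":0},
    {"jaw":50,"x":0,"y":0,"z":0,"yaw":0},
    {"jaw":50,"x":0,"y":0,"z":0,"yaw":0},
    {"jaw":50,"x":0,"y":0,"z":-10,"yaw":0},
    {"jaw":50,"x":0,"y":0,"z":-30,"yaw":0},
    {"jaw":50,"x":0,"y":0,"z":-40,"yaw":0},
    {"jaw":50,"x":0,"y":0,"z":-40,"yaw":0},
    {"jaw":50,"x":20,"y":0,"z":-30,"yaw":0}
  ]
}}

```text
time: 24.25
ee_pos: [0.5453, 0.2132, 0.2714]
tcp_rot: [[-0.221, 0.975, 0.003], [0.975, 0.221, -0.001], [-0.001, 0.003, -1.0]]
contact_force: [0.5, 0.0, 0.7]
width: 0.539
grasp_force: 0.0
```

Request:
{"fn": "send_rows", "kwargs": {
  "targets": [
    {"jaw":50,"x":40,"y":0,"z":0,"yaw":0},
    {"jaw":50,"x":40,"y":0,"z":0,"yaw":0},
    {"jaw":50,"x":40,"y":0,"z":0,"yaw":0},
    {"jaw":50,"x":40,"y":-10,"z":0,"yaw":0},
    {"jaw":50,"x":40,"y":-20,"z":0,"yaw":0},
    {"jaw":50,"x":40,"y":-20,"z":0,"yaw":0},
    {"jaw":50,"x":40,"y":-20,"z":0,"yaw":0},
    {"jaw":50,"x":0,"y":0,"z":0,"yaw":0}
  ]
}}

```text
time: 24.92
ee_pos: [0.4137, 0.4709, 0.2676]
tcp_rot: [[-0.23, 0.973, -0.002], [0.973, 0.23, 0.002], [0.003, -0.002, -1.0]]
contact_force: [0.9, -1.1, 0.3]
width: 0.537
grasp_force: 0.0
```

Run:
```python
from h import *
st()
t=read_camera('top')[135:245,180:370];s=read_camera('side')[190:290,250:350]
cv2.imwrite('pics/c6.png',np.hstack([cv2.resize(t,(494,286),interpolation=cv2.INTER_CUBIC),cv2.resize(s,(286,286),interpolation=cv2.INTER_CUBIC)])[:,:,::-1])
```

```text
t 24.92 jig [  7.6 448.7] z 267.6 Fjig [ 0.7 -1.3  0.3] yaw rel jig 0.3 w 49.9 g 0.0 q [0.77 0.19 1.34 0.   1.62 0.53]
```

View pics/c6.png

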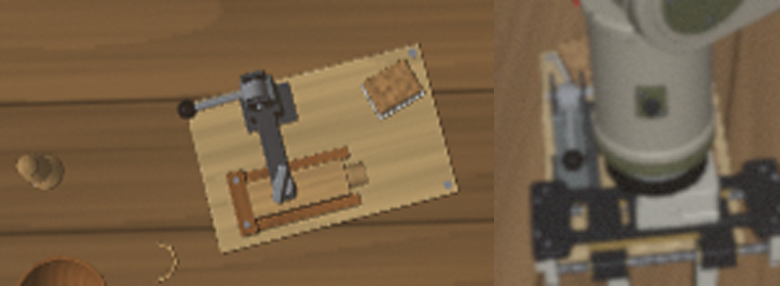

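The top view shows the lever lying down with its ball at crop (187,110), the blank against the stop at (240,205), and the nut turned. The sander and finial are untouched. I hand in.

```bash
python3 -c "
from rig import *
print(hand_in())"
```

```text
the job is handed in; nothing more can be done
None
```

The job is handed in at about 25 s: the blank is home against the stop, the nut is set so the lever first resists near 0.67 rad (gap about 11.7 mm), and the clamp is left closed at its stop; the resulting foot force, about 58 N, is calculated from that gap rather than measured.

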